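Put the hook-inspection kit away

ROBOT

A 6-joint arm with a two-finger parallel gripper is mounted at the origin on the work surface. World frame = base frame: x ahead of the robot, y to its left, z up, the work surface at z = 0. Lengths are in m, angles in rad, forces in N, time in s.
With the tool pointing down it reaches from about 0.375 to 0.925 m from the base axis. Payload 5.7 kg.
Tool frame: the origin (TCP) lies midway between the tips of the shut fingers; the grasp point (between the pads) lies 19 mm behind it; z points along the fingers, y is the line along which they close (so a half turn about z gives the same grasp; the last joint's range is limited). The gripper opens to 88 mm and grips with 3 to 60 N. Pads are 20 mm wide; open, the fingers measure 115 mm over their backs; the gripper's body (75 mm by 178 mm) begins 61 mm behind the grasp point.
Start: joints at [1.033, 0.359, 1.51, -0, 1.272, -0.115], TCP at [0.246, 0.547, 0.223] pointing down, gripper open.
Joint ranges: [-2.97, 2.97], [-1.01, 2.36], [0.21, 2.38], [-0.96, 4.11], [0.2, 2.71], [-2.98, 2.98]. Speed limits (rad/s): [2.39, 2.39, 3.14, 3.14, 3.14, 3.14].

INTERFACE

Orientations are given as a unit quaternion [x, y, z, w].
In Python, from bench import move_ptp, servo_line, goto_joints, move_gripper, sleep, inverse_kinematics, capture, PlanningError, close_job, spot_in, silhouettes, current_clock, current_joint_pos, current_qvel, current_joint_torque, current_position, current_orientation, current_force, current_torque, current_finger_gap, current_grip_force gives the robot as it stands. Calls block until the motion is done:
- move_ptp(position, orientation): joint-space move of the TCP to a pose.
- servo_line(position, orientation=None, rate=0.15, contact_N=None): straight line of the TCP; orientation=None keeps the orientation; rate is the mean speed in m/s. With contact_N (N) it stops when the force on the tool has changed by that much, and returns True; else False.
- goto_joints(angles): joint-space move.
- move_gripper(opening): finger opening in m; the grip force is fixed at half the most; returns when the fingers have stopped.
- sleep(seconds).
- inverse_kinematics(position, orientation): joint angles nearest the present ones, or None.
- capture(name): name is "scene" or "top"; returns a dict with "image" (384x512x3 uint8, blue, green, red), "range_z" (384x512 float32, m along the optical axis (not along the pixel's ray), 0 where there is no reading), "intrinsics" (3x3 intrinsics, pixels), "R" (3x3) and "t" (3): a world point X has camera coordinates R X + t. Camera axes: x right, y down, z forward; pixel columns grow to the right and rows downward; lengths in m; the calibration is good to about 2 mm. A picture is of the moment at which its call begins.
A pose or a line that the arm cannot do raises PlanningError and nothing moves.
- close_job(): hands the job in; it is judged then, once.
Trained networks look in the newest picture that a camera, given by its name, has taken for a name from the list of things; names that differ only in an ending like _2 or _b are one class to them, and where a whole thing is asked for, a point or a joint stands for the part that bears it (a point fixed in the world has none). Each returns a list of dicts, best first, with "conf" (0 to 1); they miss things now and then, are a little off and sometimes report something else, mostly with a low value. They report only what shows in the picture. A call takes as long as a camera call. They do not tell look-alikes from the thing itself.
- spot_in(camera, query): "xy" ([column, row] in pixels, amid what is visible of it).
- silhouettes(camera, query): "region" (384x512 bool, what is visible of it) and "xy" ([column, row] in pixels, amid what is visible of it).
Readings, each from a call of its own:
- current_clock(): time.
- current_joint_pos(): joint angles.
- current_qvel(): joint speeds.
- current_joint_torque(): joint torques, N m.
- current_position(): TCP position.
- current_orientation(): TCP orientation.
- current_force(): force on the tool from outside, world axes, zero at the start.
- current_torque(): the same for the moment, N m.
- current_finger_gap(): finger opening in m.
- current_grip_force(): force on a finger pad.
Only numpy, scipy, OpenCV 4.12 (cv2) and the standard library are available. Lean on these libraries where they do the work, as an engineer would, in place of code of your own. Each camera call takes 0.05 s, during which the arm holds its last target. There are 200 camera calls.

TASK

Put the hook-inspection kit away: lay the spanner and the red feeler gauge flat in their own cut-outs of the tray, each turned the way its cut-out is shaped, and lift the green throat gauge out of its block and hang it by its eye on the peg of the stand. Lower the tools into the tray rather than dropping them, and leave the other things on the bench alone.

Things in the scene. Friction and masses are not known exactly. Their poses are not given: they have to be found in the camera images.
- tray: Fixed kit tray, 210 (x) x 164 (y) x 16 mm: 4 mm yellow base, black 12 mm insert on it with two cut-outs along x, down to the yellow. A trough (|x| < 35 mm), as deep and open at both sides, crosses the middle as finger room. Origin: centre of the underside
- spanner_place (a point): Centre of the spanner cut-out on the yellow base (tray x 0, y +42, z 4 mm; axes as tray). It is 44 mm wide from x +35 to +85 mm (jaw) and 30 mm wide from x -35 to -90 mm. The spanner's origin belongs here, its +x along the tray's +x
- feeler_place (a point): Centre of the feeler cut-out on the yellow base (tray x 0, y -42, z 4 mm; axes as tray). It is 20 mm wide from x +35 to +93 mm (blade) and 30 mm wide from x -35 to -63 mm (handle). The feeler gauge's origin belongs here, its +x along the tray's +x
- spanner: Loose steel spanner lying flat, 140 g: shaft 16 mm wide, 10 mm thick; open jaw 36 mm wide, 11 mm thick at +x (ends at x +80 mm); round end 22 mm wide, 11 mm thick at -x (ends at x -85 mm). Origin: underside of the shaft near the centre of mass, a good place to grip across y
- spanner_jaw (a point): Point in the spanner's open jaw, 75 mm from its origin along +x
- feeler: Loose feeler gauge lying flat, 90 g: red handle 22 mm wide, 12 mm thick, x -58 to +30 mm; steel blade 12 mm wide, 3 mm thick (4.5 to 7.5 mm up) on to x +88 mm. Origin: underside of the handle, a good place to grip across y
- feeler_tip (a point): Tip of the feeler gauge's blade, 88 mm from its origin along +x
- throat_gauge: Loose green plate, 10 mm thick (x), 114 mm tall (z), 130 g, upright in the slot of gauge_block. From the foot up: 44 mm wide (y) for 24 mm, 60 mm wide up to 102 mm, then a tab 40 mm wide up to 114 mm. A 29 mm round eye runs through along x, 76 mm above the foot. Origin: centre of the foot. Grip the top across its 10 mm thickness
- gauge_eye (a point): Centre of the throat gauge's eye, 76 mm above its foot and 38 mm below its top
- gauge_block: Fixed aluminium block 60 (x) x 80 (y) x 28 mm with a slot 13.6 (x) x 49 (y) mm, 20 mm deep, that holds the throat gauge upright (slot floor at 8 mm). Origin: centre of the underside
- peg_stand: Fixed stand: foot 80 x 80 x 10 mm, grey post 24 (x) x 28 (y) mm, 180 mm high, and a level steel peg, diameter 10 mm, axis 170 mm high, pointing to the stand's -x from x -12 to -82 mm, then an orange end flange, diameter 16 mm, to x -86 mm. Origin: centre of the underside
- peg_mid (a point): Point on the peg's axis, 50 mm from the stand's origin along its -x (38 mm from the post, 32 mm from the flange), height 170 mm, axes as the stand's
- bearing: Bystander: greasy steel swivel bearing, 48 mm diameter, 18 mm high, loose. Origin: centre of the underside
- spacer: Bystander: pale ceramic spacer ring, 36 mm diameter, 14 mm high, loose. Origin: centre of the underside
- latch_clip: Bystander: glossy blue latch clip, 60 x 20 x 20 mm, loose. Origin: centre of the underside
- grease_jar: Bystander: white jar with red cap, 70 mm diameter, 75 mm high, loose. Origin: centre of the underside
- torch: Bystander: dark torch lying on its side, 125 mm long, 38 mm thick, loose. Origin: under its middle
- marker: Bystander: yellow paint marker lying on its side, 130 mm long, 16 mm thick, loose. Origin: under its middle
Not all that is in view belongs to the job. What is meant by the throat_gauge is not purple or yellow, and is the smaller of those in its own colour.

How it is judged:
By the outcome, as a careful person would: the job done as asked, in the order asked, and still so for the second after the job is handed in, with the robot touching nothing.
It also fails if it takes over 67 s, if anything falls off the work surface, if the arm or the gripper's body presses on something with over 40 N, if the wrist force passes 120 N, or if a joint passes its speed limit or range.

## Working session

There is one attempt and no reset: what is moved stays moved. The work goes in short steps, each a Python script; the robot and the scene stay as the last script left them, time stands still between calls to the robot, and variables do not carry over. Pictures are saved under pics/ and viewed, at most 10 in all, crops included, and the job is handed in when it is done.

```bash
mkdir -p pics; ls
cat > h.py <<'E'
import numpy as np, cv2
from bench import *
def cloud(c):
    z=c["range_z"];K=c["intrinsics"];v,u=np.mgrid[:z.shape[0],:z.shape[1]]
    P=np.stack([(u-K[0,2])/K[0,0]*z,(v-K[1,2])/K[1,1]*z,z],-1)
    P=(P-c["t"])@c["R"]; P[z<=0]=np.nan
    return P
def proj(c,X):
    p=c["intrinsics"]@(c["R"]@np.array(X)+c["t"]); return p[:2]/p[2]
E
python3 - <<'E'
from h import *
names="tray spanner feeler throat_gauge gauge_block peg_stand spanner_jaw feeler_tip gauge_eye peg_mid".split()
for cam in("top","scene"):
    c=capture(cam);P=cloud(c);cv2.imwrite(f"pics/{cam}0.png",cv2.resize(c["image"],(800,600)))
    np.savez(f"{cam}0.npz",P=P,**{k:c[k] for k in c})
    print(cam,np.round(-c["R"].T@c["t"],3))
    for n in names:
        for d in silhouettes(cam,n)[:4] if n not in("spanner_jaw","feeler_tip","gauge_eye","peg_mid") else spot_in(cam,n)[:4]:
            x=np.array(d["xy"]);i=np.round(x).astype(int)
            s=""
            if "region" in d:
                Q=P[d["region"]];s=(d["region"].sum(),np.round(np.nanmedian(Q,0),3),c["image"][d["region"]].mean(0).astype(int))
            print(n,round(d["conf"],2),x.round(),np.round(P[i[1],i[0]],3),*s)
print(current_clock())
E
```

```text
pics
top [ 0.232 -0.05   1.675]
tray 0.69 [197. 210.] [0.5   0.223 0.01 ] 2105 [0.497 0.218 0.01 ] [ 53 136 148]
tray 0.58 [140. 176.] [0.609 0.458 0.041] 182 [0.617 0.453 0.031] [90 89 87]
spanner 0.66 [260. 207.] [ 0.536 -0.022  0.005] 147 [ 0.539 -0.032  0.01 ] [182 182 178]
feeler 0.47 [307. 205.] [ 0.56  -0.205  0.013] 138 [ 0.562 -0.206  0.011] [112 117 218]
throat_gauge 0.61 [334. 253.] [ 0.369 -0.297  0.163] 170 [ 0.368 -0.31   0.145] [ 97 128  78]
throat_gauge 0.56 [342. 219.] [ 0.498 -0.326  0.123] 101 [ 0.496 -0.337  0.104] [ 93 120  80]
throat_gauge 0.45 [366. 197.] [ 0.602 -0.423  0.064] 196 [ 0.609 -0.418  0.066] [ 51 135 151]
throat_gauge 0.18 [340. 176.] [ 0.691 -0.329  0.005] 66 [ 0.683 -0.331  0.005] [179 103  54]
gauge_block 0.67 [339. 225.] [ 0.49  -0.332  0.026] 225 [ 0.488 -0.329  0.028] [214 223 219]
peg_stand 0.83 [284. 166.] [ 0.662 -0.097  0.18 ] 381 [ 0.702 -0.101  0.015] [113 113 111]
spanner_jaw 0.74 [263. 208.] [ 0.531 -0.034  0.017]
feeler_tip 0.61 [305. 207.] [ 0.551 -0.198  0.012]
gauge_eye 0.69 [343. 220.] [ 0.494 -0.329  0.128]
gauge_eye 0.59 [339. 
[... 808 characters left out ...]
202.] [ 0.496 -0.339  0.069] 366 [ 0.503 -0.341  0.074] [52 69 45]
gauge_block 0.54 [175. 219.] [ 0.528 -0.333  0.018] 299 [ 0.523 -0.335  0.026] [135 144 148]
peg_stand 0.96 [245. 254.] [ 0.724 -0.11   0.059] 959 [ 0.724 -0.105  0.017] [78 78 80]
spanner_jaw 0.67 [173. 218.] [ 0.53  -0.338  0.026]
spanner_jaw 0.52 [262. 214.] [ 0.536 -0.037  0.013]
feeler_tip 0.61 [385. 174.] [0.39  0.454 0.011]
feeler_tip 0.53 [213. 219.] [ 0.536 -0.206  0.009]
gauge_eye 0.9 [215. 176.] [ 0.385 -0.19   0.067]
gauge_eye 0.78 [166. 201.] [ 0.499 -0.353  0.08 ]
gauge_eye 0.7 [206. 275.] [ 0.758 -0.23   0.019]
gauge_eye 0.56 [143. 234.] [ 0.613 -0.421  0.059]
peg_mid 0.94 [247. 256.] [ 0.725 -0.104  0.049]
1.1
```

View pics/top0.png

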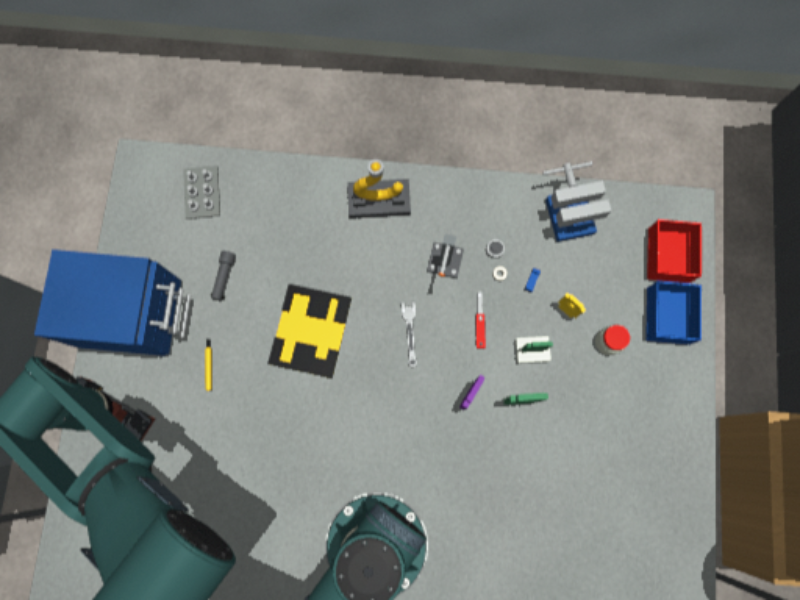

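View pics/scene0.png

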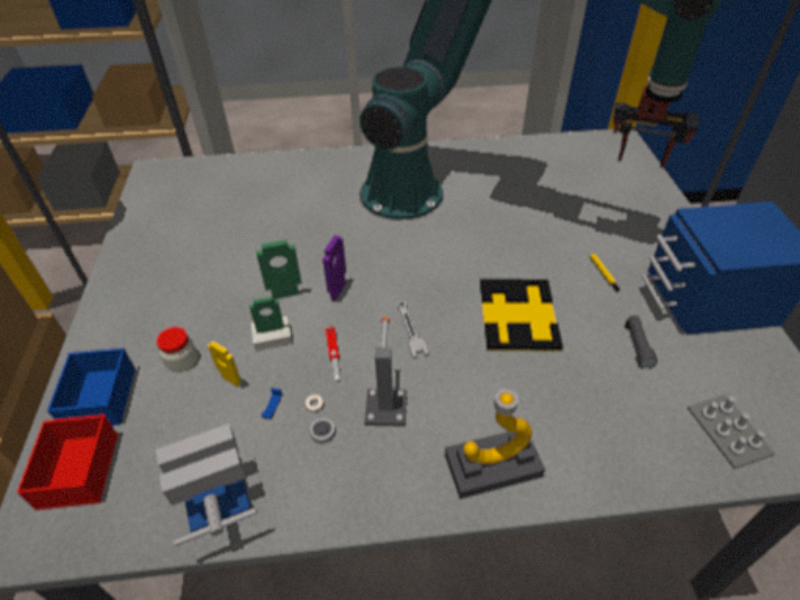

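```bash
cat > fit.py <<'E'
from h import *
from scipy.optimize import minimize
def box(x0,x1,y0,y1,z0,z1): return np.array([[x,y,z] for x in(x0,x1) for y in(y0,y1) for z in(z0,z1)])/1e3
def cyl(ax,c,r,a,b):  # axis 'x' or 'z', centre offsets c
    t=np.linspace(0,2*np.pi,25)
    P=[[s,c[0]+r*np.cos(q),c[1]+r*np.sin(q)] if ax=='x' else [c[0]+r*np.cos(q),c[1]+r*np.sin(q),s] for s in(a,b) for q in t]
    return np.array(P)/1e3
I=[(35,105,64,82),(35,105,-32,20),(35,105,-82,-52),(85,105,20,64),(93,105,-52,-32),
   (-105,-35,57,82),(-105,-35,-27,27),(-105,-35,-82,-57),(-105,-90,27,57),(-105,-63,-57,-27)]
M={"tray":[(0,box(-105,105,-82,82,0,4))]+[(1,box(*i,4,16)) for i in I],
 "spanner":[(0,box(-75,50,-8,8,0,10)),(0,cyl('z',(-74,0),11,0,11)),(0,box(45,80,-18,18,0,11)),(1,box(62,80,-9,9,11,11))],
 "feeler":[(1,box(30,88,-6,6,4.5,7.5)),(0,box(-58,30,-11,11,0,12))],
 "gauge":[(0,box(-30,30,-40,40,0,28)),(1,box(-5,5,-22,22,28,32)),(1,box(-5,5,-30,30,32,110)),(1,box(-5,5,-20,20,110,122)),(2,cyl('x',(0,84),13,-5,5)*0+box(0,0,-7,7,77,91))],
 "stand":[(0,box(-40,40,-40,40,0,10)),(1,cyl('x',(0,170),5,-82,-12)),(2,cyl('x',(0,170),8,-86,-82)),(3,box(-12,12,-14,14,0,180)),(4,box(-12,12,-14,14,180,180))]}
S=8
def place(p,pts):
    c,s=np.cos(p[2]),np.sin(p[2]); R=np.array([[c,-s,0],[s,c,0],[0,0,1]])
    return pts@R.T+[p[0],p[1],0]
def cost(p,name,c,win,full=False):
    u0,v0,u1,v1=win; n=1+max(l for l,_ in M[name])
    lab=np.full(((v1-v0)*S,(u1-u0)*S),n,np.uint8)
    cam=-c["R"].T@c["t"]
    parts=[(l,place(p,q)) for l,q in M[name]]
    parts=parts[:1]+(parts[1:] if name!="stand" else sorted(parts[1:4],key=lambda a:-np.linalg.norm(a[1].mean(0)-cam))+parts[4:])
    for l,q in parts:
        x=q@c["R"].T+c["t"]; x=x@c["intrinsics"].T; x=x[:,:2]/x[:,2:]
        x=((x-[u0,v0]+.5)*S-.5)
        cv2.fillConvexPoly(lab,cv2.convexHull(np.round(x*16).astype(np.int32)),int(l),shift=4)
    A=np.stack([cv2.GaussianBlur(cv2.resize((lab==k).astype(np.float32),(u1-u0,v1-v0),interpolation=cv2.INTER_AREA),(0,0),.6).ravel() for k in range(n+1)],1)
    y=c["image"][v0:v1,u0:u1].reshape(-1,3).astype(float)
    w=np.ones(len(y))
    X=np.linalg.solve(A.T@A+1e-2*np.eye(n+1),A.T@y); r=np.abs(y-A@X)
    return np.minimum(r,60).mean()
def fit(name,cams,guess,yaws,half):
    wins=[]
    for c in cams:
        u=proj(c,[*guess,.01 if name not in("gauge","stand") else .07])
        wins.append((max(0,int(u[0])-half),max(0,int(u[1])-half),int(u[0])+half,int(u[1])+half))
    f=lambda q: sum(cost([q[0]/100,q[1]/100,q[2]/5],name,c,w) for c,w in zip(cams,wins))/len(cams)
    res=[]
    for y in yaws:
        g=[guess[0]*100,guess[1]*100,y*5]
        r=minimize(f,g,method="Nelder-Mead",options=dict(initial_simplex=np.array([g]*4)+np.array([[-.4,-.4,-.4],[.8,0,0],[0,.8,0],[0,0,1.]]),xatol=.01,fatol=.003,maxiter=150))
        res.append((r.fun,np.array([r.x[0]/100,r.x[1]/100,r.x[2]/5])))
    return sorted(res,key=lambda a:a[0])
def load(n): return {**np.load(n)}
E
cat > run1.py <<'E'
from fit import *
T,C=load("top0.npz"),load("scene0.npz")
D=np.deg2rad
for name,g,yaws,half in [("tray",(.5,.22),[-20,0,160,180],45),("spanner",(.54,-.033),[0,15,-15],34),("feeler",(.558,-.205),[0,15,-15],30),("gauge",(.49,-.332),[-15,0,15],30),("stand",(.7,-.1),[-20,0,20],36)]:
    for cams,l in(([T],"top"),([C],"scene"),([T,C],"both")):
        r=fit(name,cams,g,[D(y) for y in yaws],half)
        print(name,l,*[(round(a,2),np.round(b[:2]*1000,1),np.round(np.rad2deg(b[2]),1)) for a,b in r[:2]],flush=True)
E
time python3 run1.py
```

```text
Traceback (most recent call last):
  File "run1.py", line 1, in <module>
    from fit import *
  File "fit.py", line 13, in <module>
    "gauge":[(0,box(-30,30,-40,40,0,28)),(1,box(-5,5,-22,22,28,32)),(1,box(-5,5,-30,30,32,110)),(1,box(-5,5,-20,20,110,122)),(2,cyl('x',(0,84),13,-5,5)*0+box(0,0,-7,7,77,91))],
                                                                                                                                ~~~~~~~~~~~~~~~~~~~~~~~~~^~~~~~~~~~~~~~~~~~~~
ValueError: operands could not be broadcast together with shapes (50,3) (8,3) 

real	0m0.796s
user	0m1.072s
sys	0m0.093s
```

```bash
sed -i "s/cyl('x',(0,84),13,-5,5)\*0+box(0,0,-7,7,77,91)/cyl('x',(0,84),12,0,0)/" fit.py; time python3 run1.py
```

```text
tray top (np.float64(3.37), array([496. , 218.7]), np.float64(-7.1)) (np.float64(3.37), array([495.9, 218.8]), np.float64(-6.9))
tray scene (np.float64(4.1), array([496.6, 218.9]), np.float64(-7.3)) (np.float64(4.11), array([496.4, 219.2]), np.float64(-7.1))
tray both (np.float64(3.75), array([496.2, 218.8]), np.float64(-7.0)) (np.float64(3.75), array([496.2, 218.8]), np.float64(-7.0))
spanner top (np.float64(5.41), array([557.2, -61. ]), np.float64(-10.6)) (np.float64(5.43), array([506.2,  -6.1]), np.float64(-48.0))
spanner scene (np.float64(7.24), array([570.1, -75.1]), np.float64(-27.5)) (np.float64(7.24), array([570. , -74.8]), np.float64(-27.4))
spanner both (np.float64(6.05), array([583.7, -95.3]), np.float64(-6.9)) (np.float64(6.36), array([570.1, -75.1]), np.float64(-27.6))
feeler top (np.float64(6.57), array([ 548.9, -206.7]), np.float64(4.7)) (np.float64(6.57), array([ 549. , -206.6]), np.float64(4.7))
feeler scene (np.float64(5.92), array([ 547.4, -207.2]), np.float64(4.8)) (np.float64(5.92), array([ 547.2, -207.3]), np.float64(4.9))
feeler both (np.float64(6.26), array([ 
[... 250 characters left out ...]
at64(22.28), array([ 496.4, -339.7]), np.float64(11.7)) (np.float64(22.29), array([ 496.4, -340. ]), np.float64(11.6))
gauge both (np.float64(16.35), array([ 497.1, -339.6]), np.float64(10.6)) (np.float64(16.35), array([ 497.2, -339.6]), np.float64(11.4))
stand top (np.float64(8.2), array([ 710.5, -104.8]), np.float64(-7.6)) (np.float64(8.21), array([ 710.8, -104.8]), np.float64(-7.6))
stand scene (np.float64(7.05), array([ 712.1, -105.2]), np.float64(-7.5)) (np.float64(7.05), array([ 712.1, -105.2]), np.float64(-7.5))
stand both (np.float64(7.65), array([ 711.5, -105.1]), np.float64(-7.6)) (np.float64(7.65), array([ 711.5, -105. ]), np.float64(-7.7))
real	0m6.185s
user	0m6.713s
sys	0m0.060s
```

```bash
cat > run2.py <<'E'
from fit import *
T,C=load("top0.npz"),load("scene0.npz")
for l,c in(("top",T),("scene",C)):
    P=c["P"];g=c["image"].astype(float);s=g.max(-1)-g.min(-1)
    print(proj(c,[.61,-.03,.01]),proj(c,[.46,-.03,.01]))
    m=(P[...,2]>.004)&(P[...,2]<.02)&(abs(P[...,0]-.54)<.11)&(abs(P[...,1]+.035)<.05)
    q=P[m][:,:2]; print(l,m.sum(),q.mean(0),q.min(0),q.max(0)); 
    w,V=np.linalg.eigh(np.cov(q.T));print(w**.5,np.rad2deg(np.arctan2(V[1,1],V[0,1])))
for half in(24,27,30):
  for cams,l in(([T],"top"),([C],"scene"),([T,C],"both")):
    r=fit("spanner",cams,(.54,-.032),np.deg2rad([0,8,16,-8]),half)
    print(half,l,*[(round(a,2),np.round(b[:2]*1000,1),np.round(np.rad2deg(b[2]),1)) for a,b in r[:3]])
u=proj(C,[.54,-.032,.01]).astype(int);w=proj(T,[.54,-.032,.01]).astype(int)
k=lambda I,u:cv2.resize(I[u[1]-30:u[1]+30,u[0]-30:u[0]+30],(400,400),interpolation=cv2.INTER_CUBIC)
cv2.imwrite("pics/sp.png",np.hstack([k(T["image"],w),k(C["image"],u)]))
E
python3 run2.py
```

```text
[263.71406118 188.6971525 ] [260.20718367 226.05799096]
top 431 [ 0.52790556 -0.03233409] [ 0.43221772 -0.08494133] [0.64878436 0.01485933]
[0.02273184 0.05604774] -179.90803455924288
[266.62190236 231.34933122] [261.53211043 198.3011702 ]
scene 281 [ 0.53317437 -0.03223435] [ 0.43281708 -0.08107373] [0.6488756  0.01439409]
[0.01593619 0.054677  ] -173.33002409766377
24 top (np.float64(5.46), array([497.5, -36.1]), np.float64(10.9)) (np.float64(5.56), array([515.9, -32.6]), np.float64(9.6)) (np.float64(5.56), array([515.9, -32.7]), np.float64(9.7))
24 scene (np.float64(8.09), array([542.4, -71.2]), np.float64(-30.8)) (np.float64(8.09), array([542.5, -71. ]), np.float64(-30.6)) (np.float64(8.09), array([542.8, -70.9]), np.float64(-30.3))
24 both (np.float64(7.94), array([545.6, -41.1]), np.float64(-6.4)) (np.float64(7.94), array([544.9, -41.1]), np.float64(-6.4)) (np.float64(7.95), array([543.6, -42.6]), np.float64(-6.3))
27 top (np.float64(5.01), array([489. , -35.6]), np.float64(9.4)) (np.float64(5.17), array([516.1, -32.9]), np.float64(10.0)) (np.float64(5.17), array([516.5, -32.9]
[... 267 characters left out ...]
t64(-27.9)) (np.float64(7.43), array([546.5, -41.5]), np.float64(-6.7)) (np.float64(7.44), array([535.7, -42.2]), np.float64(-9.4))
30 top (np.float64(5.31), array([543. , -14.4]), np.float64(36.4)) (np.float64(5.32), array([480.5, -38.2]), np.float64(-22.2)) (np.float64(5.34), array([541. , -38.9]), np.float64(-12.3))
30 scene (np.float64(7.5), array([569.1, -74.4]), np.float64(-27.3)) (np.float64(7.51), array([568.5, -74.6]), np.float64(-28.1)) (np.float64(7.51), array([568.6, -74.3]), np.float64(-28.2))
30 both (np.float64(6.25), array([572. , -90.2]), np.float64(-10.6)) (np.float64(6.42), array([567.3, -74.4]), np.float64(-28.3)) (np.float64(7.26), array([548.1, -25.8]), np.float64(5.9))
```

View pics/sp.png

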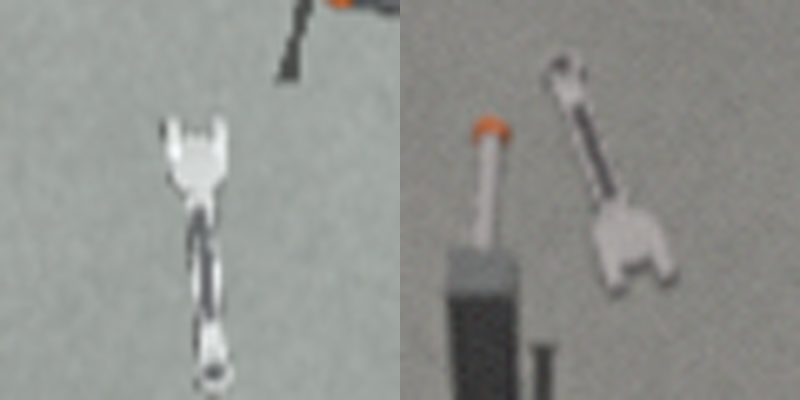

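```bash
cat > run3.py <<'E'
import fit as F
from fit import *
T,C=load("top0.npz"),load("scene0.npz")
u=proj(C,[.54,-.032,.01]).astype(int);w=proj(T,[.54,-.032,.01]).astype(int)
def back(c,o,x,z=.01):
    p=np.array(x)/400*60-.5+o-30
    d=c["R"].T@np.linalg.solve(c["intrinsics"],[*p,1]);s=-c["R"].T@c["t"]
    return (s+d*(z-s[2])/d[2])[:2],p
ends={}
for n,c,o,j,r in(("top",T,w,(197,118),(213,388)),("scene",C,u,(642,286),(560,54))):
    if n=="scene": j=(j[0]-400,j[1]);r=(r[0]-400,r[1])
    a,pa=back(c,o,j);b,pb=back(c,o,r);d=a-b;L=np.linalg.norm(d);q=b+d/L*.085
    print(n,L,q,np.rad2deg(np.arctan2(d[1],d[0])))
    m=np.zeros((384,512),np.uint8);cv2.line(m,tuple(np.round(pa).astype(int)),tuple(np.round(pb).astype(int)),1,17);c["mask"]=m
hexj=lambda:np.array([[x,y,z] for x,y in((32,-7),(32,7),(50,18),(50,-18),(80,18),(80,-18)) for z in(0,11)])/1e3
M["spanner"]=[(0,box(-75,50,-8,8,0,10)),(0,cyl('z',(-74,0),11,0,11)),(0,hexj()),(1,box(-38,32,-4,4,10,10)),(2,box(64,80,-9,9,11,11)),(1,cyl('z',(-74,0),5,10,10))]
def cost(p,name,c,win):
    u0,v0,u1,v1=win;n=4
    lab=np.full(((v1-v0)*S,(u1-u0)*S),3,np.uint8)
    for l,q in M[name]:
        x=(place(p,q)@c["R"].T+c["t"])@c["intrinsics"].T;x=x[:,:2]/x[:,2:]
        x=((x-[u0,v0]+.5)*S-.5)
        cv2.fillConvexPoly(lab,cv2.convexHull(np.round(x*16).astype(np.int32)),3 if l==2 else l,shift=4)
    A=np.stack([cv2.GaussianBlur(cv2.resize((lab==k).astype(np.float32),(u1-u0,v1-v0),interpolation=cv2.INTER_AREA),(0,0),.6).ravel() for k in(0,1,3)],1)
    k=c["mask"][v0:v1,u0:u1].ravel()>0;A=A[k]
    y=c["image"][v0:v1,u0:u1].reshape(-1,3).astype(float)[k]
    X=np.linalg.solve(A.T@A+1e-2*np.eye(3),A.T@y)
    return np.minimum(np.abs(y-A@X),60).mean()
F.cost=cost
for cams,l in(([T],"top"),([C],"scene"),([T,C],"both")):
    r=fit("spanner",cams,(.535,-.033),np.deg2rad([0,5,10]),34)
    print(l,*[(round(a,2),np.round(b[:2]*1000,1),np.round(np.rad2deg(b[2]),1)) for a,b in r[:3]])
E
python3 run3.py
```

```text
top 0.1612028781258407 [ 0.5154618  -0.03257741] 8.617748535720038
scene 0.16638695824670535 [ 0.51387224 -0.03263089] 8.405334083178746
top (np.float64(6.92), array([513.1, -32.6]), np.float64(9.2)) (np.float64(6.93), array([513.1, -32.6]), np.float64(9.3)) (np.float64(6.93), array([513. , -32.6]), np.float64(9.4))
scene (np.float64(5.92), array([506.5, -33.4]), np.float64(9.5)) (np.float64(7.28), array([559.5, -17.4]), np.float64(27.7)) (np.float64(7.28), array([557.6, -20.2]), np.float64(30.2))
both (np.float64(6.54), array([511. , -32.9]), np.float64(9.3)) (np.float64(6.54), array([511. , -32.8]), np.float64(9.3)) (np.float64(6.54), array([511. , -32.9]), np.float64(9.2))
```

```bash
cat >> h.py <<'E'
from scipy.spatial.transform import Rotation as Ro
def quat(yaw):
    q=[(Ro.from_euler('z',yaw+k)*Ro.from_euler('x',np.pi)).as_quat() for k in(0,np.pi)]
    j0=current_joint_pos(); best=None
    for a in q:
        j=inverse_kinematics([.5,.0,.25],a)
        if j is not None and (best is None or abs(j[5])<abs(best[0][5])): best=(j,a)
    return best[1]
def pick(x,y,yaw,z,op):
    q=quat(yaw);move_gripper(op);move_ptp([x,y,.20],q);servo_line([x,y,.06],rate=.25)
    print("contact",servo_line([x,y,z],rate=.08,contact_N=15),current_position())
    move_gripper(0);print("gap",current_finger_gap(),current_grip_force())
    servo_line([x,y,.26],rate=.25);print("gap lifted",current_finger_gap(),current_force(),current_clock())
    return q
TR=np.array([.4962,.2188]);TY=np.deg2rad(-7.05)
def traypt(a,b): c,s=np.cos(TY),np.sin(TY);return TR+[c*a-s*b,s*a+c*b]
def lay(p,z,q):
    move_ptp([*p,.22],q);servo_line([*p,.05],rate=.25)
    print("contact",servo_line([*p,z],rate=.04,contact_N=6),current_position(),current_force())
def letgo(p,op):
    move_gripper(op);servo_line([*p,.2],rate=.25);print(current_clock())
E
python3 - <<'E'
from h import *
pick(.513,-.0326,np.deg2rad(9.1),.003,.045)
p=traypt(0,.042);q=quat(TY);print(p)
lay(p,.0085,q)
print(current_finger_gap(),current_clock())
E
```

```text
contact False [ 0.51332127 -0.03268323  0.00329313]
gap 0.015800281845710428 29.998818933963776
gap lifted 0.015633835549950754 [-0.57791989  0.37740103 -0.6114743 ] 7.5
[0.50135489 0.26048246]
contact False [0.50156566 0.2605858  0.00871363] [-0.10501284  0.40375708 -0.80569234]
0.015515488066806742 10.65
```

Run:
```python
from h import *
p=traypt(0,.042)
print(servo_line([*p,.0070],rate=.03,contact_N=4),current_position(),current_force())
letgo(p,.04)
pick(.5483,-.207,np.deg2rad(4.8),.003,.05)
p=traypt(0,-.042);q=quat(TY);print(p)
lay(p,.0080,q)
print(current_finger_gap(),current_clock())
```

```text
False [0.50169113 0.26063328 0.00724406] [ 0.55709329  0.38142315 -0.1619399 ]
12.4083
contact False [ 0.5485714  -0.20714197  0.00318753]
gap 0.02147675006536506 29.98897612094879
gap lifted 0.021581376357729967 [-0.30271544 -0.66772085 -1.16205052] 17.8167
[0.49104511 0.17711754]
contact False [0.49126492 0.17718675 0.00819977] [ 0.2396426  -0.71481783 -0.18004553]
0.021675375740053942 21.3
```

Run:
```python
from h import *
p=traypt(0,-.042)
print(servo_line([*p,.0070],rate=.03,contact_N=4),current_position(),current_force())
letgo(p,.045)
q=quat(np.deg2rad(11+90));move_gripper(.04)
move_ptp([.497,-.339,.21],q); print(current_joint_pos(),current_clock())
o=[]
for n in("top","scene"):
    c=capture(n);np.savez(n+"1.npz",**c);P=cloud(c)
    for k,b in(("sp",.042),("fe",-.042)):
        for a in(-.07,-.05,0,.05,.07):
            x=traypt(a,b);u=np.round(proj(c,[*x,.012])).astype(int);print(n,k,a,round(float(P[u[1],u[0],2]),4),end="; ")
    print()
    u=proj(c,[*TR,.01]).astype(int);v=proj(c,[.5,-.339,.1]).astype(int)
    f=lambda u:cv2.resize(c["image"][u[1]-37:u[1]+38,u[0]-50:u[0]+50],(400,300),interpolation=cv2.INTER_CUBIC)
    o.append(np.hstack([f(u),f(v)]))
cv2.imwrite("pics/t1.png",np.vstack(o))
```

```text
False [0.49144018 0.17720663 0.00727523] [-0.12887886  0.22251117  0.65643374]
23.05
[-7.12684184e-01  3.72264227e-01  1.52259607e+00  2.15684325e-04
  1.24694014e+00 -9.04929130e-01] 25.7667
top sp -0.07 0.0165; top sp -0.05 0.0133; top sp 0 0.0177; top sp 0.05 0.0189; top sp 0.07 0.0144; top fe -0.07 0.0188; top fe -0.05 0.0172; top fe 0 0.0246; top fe 0.05 0.0154; top fe 0.07 0.0137; 
scene sp -0.07 0.0156; scene sp -0.05 0.0157; scene sp 0 0.0135; scene sp 0.05 0.0166; scene sp 0.07 0.0145; scene fe -0.07 0.0183; scene fe -0.05 0.0147; scene fe 0 0.0128; scene fe 0.05 0.0104; scene fe 0.07 0.0126;
```

View pics/t1.png

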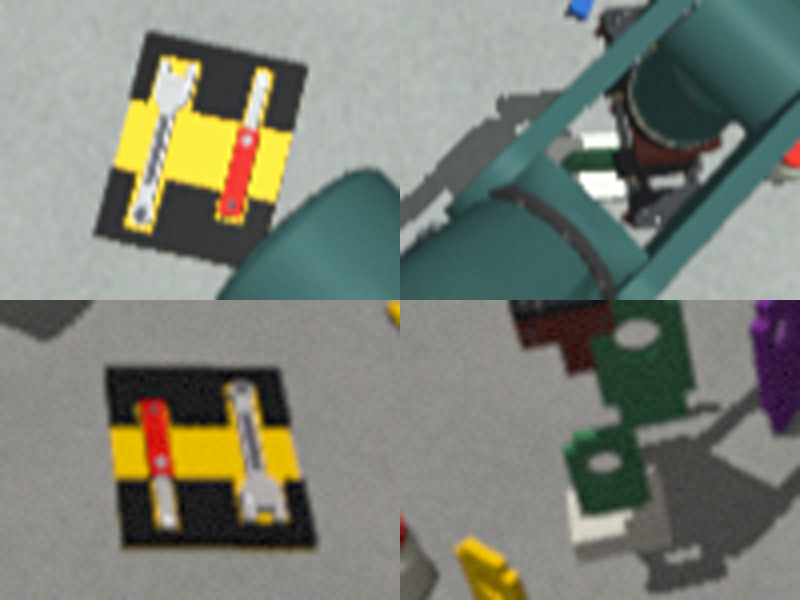

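```bash
cat >> h.py <<'E'
SY=np.deg2rad(-7.6)
def st(a): return np.array([.7115,-.105])+a*np.array([np.cos(SY),np.sin(SY)])
E
python3 - <<'E'
from h import *
print(servo_line([.497,-.3393,.105],rate=.08,contact_N=8),current_position(),current_force())
move_gripper(0);print("gap",current_finger_gap(),current_position(),current_force(),current_torque())
print(servo_line([.497,-.3393,.15],rate=.06,contact_N=15),current_force())
servo_line([.497,-.3393,.26],rate=.2);print(current_finger_gap(),current_clock())
q=quat(SY+np.pi/2);p=st(-.135)
move_ptp([*p,.26],q);servo_line([*p,.191],rate=.15);print(current_joint_pos(),current_clock())
o=[]
for n in("top","scene"):
    c=capture(n);np.savez(n+"2.npz",**c);P=cloud(c);u=proj(c,[*p,.17]);print(n,"expected eye",u,"tip",proj(c,[*st(-.086),.17]))
    for d in spot_in(n,"gauge_eye")[:4]:print(d)
    u=u.astype(int);o.append(cv2.resize(c["image"][u[1]-50:u[1]+50,u[0]-40:u[0]+40],(400,500),interpolation=cv2.INTER_CUBIC))
cv2.imwrite("pics/g2.png",np.hstack(o))
E
```

```text
False [ 0.4973708  -0.33958979  0.10559411] [ 0.53706736 -0.10780756  0.32373336]
gap 0.0100178968169756 [ 0.49715283 -0.33933342  0.10508753] [ 0.73407035 -0.99296677  1.1556684 ] [-0.02635583 -0.03955653 -0.09534202]
False [ 0.18097093  0.25145773 -1.75266843]
0.009955056789688638 29.5083
[-2.69202500e-01  3.66306919e-01  1.58264621e+00 -7.40913500e-05
  1.19228418e+00 -1.35510364e-01] 31.15
top expected eye [279.13549511 189.00444268] tip [282.05148541 176.10236447]
{'xy': [363.5, 193.9], 'conf': 0.71}
{'xy': [333.8, 253.3], 'conf': 0.63}
scene expected eye [247.13491183 192.5406781 ] tip [246.36175019 204.51607104]
{'xy': [176.3, 169.3], 'conf': 0.88}
{'xy': [143.7, 234.3], 'conf': 0.88}
{'xy': [215.7, 170.4], 'conf': 0.73}
{'xy': [242.0, 198.7], 'conf': 0.62}
```

View pics/g2.png

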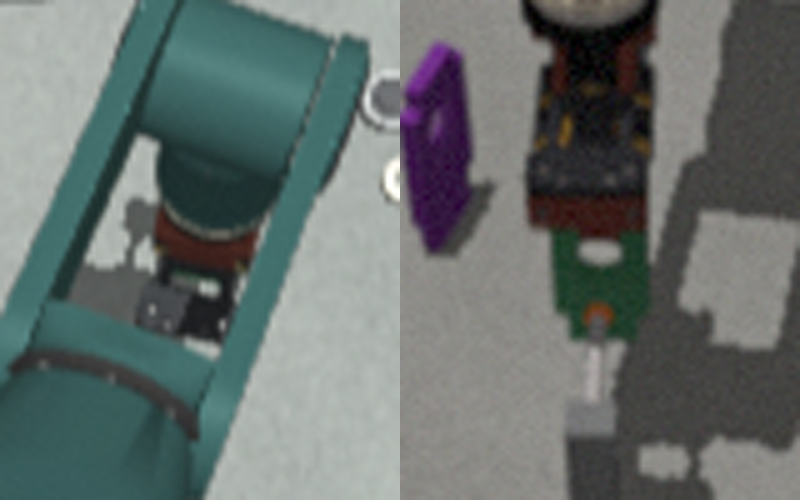

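Run:
```python
from h import *
p=st(-.05)
print(servo_line([*p,.191],rate=.06,contact_N=5),current_position(),current_force())
print(servo_line([*p,.182],rate=.03,contact_N=4),current_position(),current_force(),current_clock())
```

```text
False [ 0.66158413 -0.09831926  0.19104667] [-0.54231541 -0.14439592 -1.77308101]
True [ 0.66167728 -0.09834588  0.18136462] [-0.30145223  0.45402066  5.33249002] 33.2833
```

Run:
```python
from h import *
p=current_position()
move_gripper(.03);servo_line([p[0],p[1],.30],rate=.15)
move_ptp([.45,.0,.35],current_orientation());sleep(.5)
o=[]
for n in("top","scene"):
    c=capture(n);u=proj(c,[*st(-.05),.14]).astype(int);o.append(cv2.resize(c["image"][u[1]-50:u[1]+50,u[0]-40:u[0]+40],(400,500),interpolation=cv2.INTER_CUBIC))
cv2.imwrite("pics/g3.png",np.hstack(o));cv2.imwrite("pics/s3.png",cv2.resize(c["image"],(800,600)));print(current_clock())
```

```text
36.3083
```

View pics/g3.png

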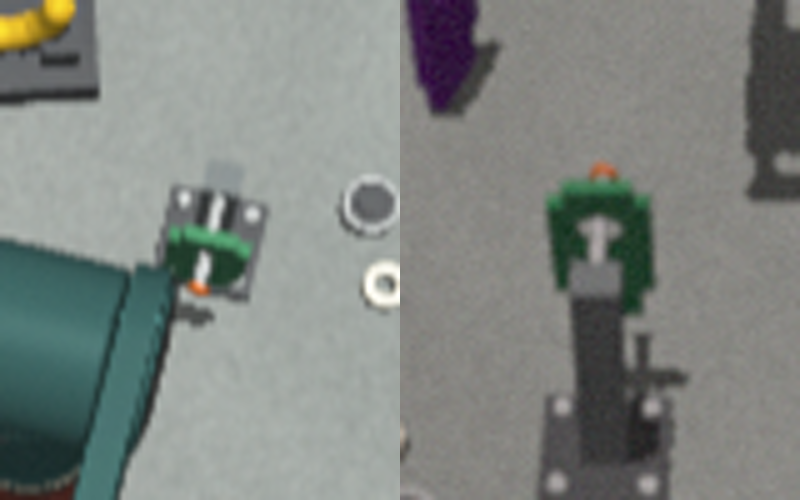

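View pics/s3.png

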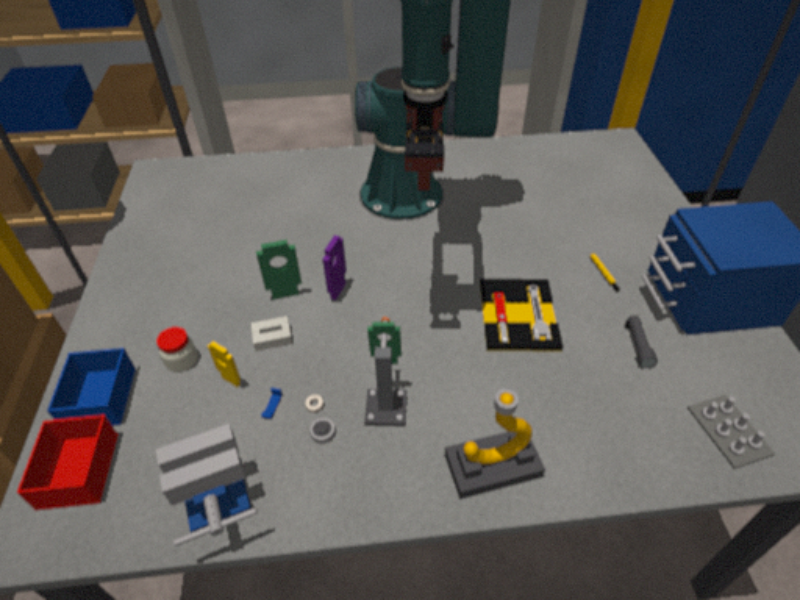

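The gauge hangs on the peg at about (385,340). The feeler (500,318) and spanner (538,315) lie in their cut-outs, and the bystanders have not moved.

```bash
python3 -c "
from bench import *
print(close_job())"
```

```text
the job is handed in; nothing more can be done
None
```

The job is handed in: the spanner and red feeler gauge lie flat in their own cut-outs, the green throat gauge hangs by its eye on the peg, and the other things on the bench look untouched, at about 36 s of the 67 s allowed; no verdict came back.

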